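# Pin the stop fence of the bread slicing guide

## Robot

A 7-joint arm with a two-finger parallel gripper is mounted at the origin on a cart in front of the work surface, level with it; the furniture and walls round the work are solid. World frame = base frame: x ahead of the robot, y to its left, z up, the work surface at z = 0. Lengths are in m, angles in rad, forces in N, time in s.
With the tool pointing down it reaches from about 0.425 to 0.925 m from the base axis. Payload 6.8 kg.
Tool frame: the origin (TCP) lies midway between the tips of the shut fingers; the grasp point (between the pads) lies 19 mm behind it; z points along the fingers, y is the direction in which the jaws open and shut (so a half turn about z gives the same grasp; the last joint's range is limited). The gripper opens to 88 mm and grips with 3 to 60 N. Pads are 20 mm wide; open, the fingers measure 115 mm over their backs; the gripper's body (75 mm by 178 mm) begins 61 mm behind the grasp point.
Start: joints at [-1.267, 0.477, 0.022, 1.555, -0.011, 1.109, -0.083], TCP at [0.27, 0.619, 0.223] pointing down, gripper open.
Joint ranges: [-2.96, 2.96], [-0.34, 2.1], [-1.41, 1.46], [0.24, 2.44], [-1.37, 4.51], [0.17, 1.92], [-2.96, 2.96]. Speed limits (rad/s): [2.39, 2.39, 3.14, 3.14, 3.14, 3.14, 3.14].

## Interface

Orientations are given as a unit quaternion [w, x, y, z].
In Python, from station import ctrl, capture, finish_job gives the robot as it stands.
- The arm moves only by the tool step_arm, never from a script. Its arguments are lists of equal length, an entry for each row: "rot": the turn, a rotation vector about the tool's x, y, z in degrees, a list of three; "xyz": the shift along the tool's x, y, z in cm, a list of three; "gripper": the closure, from 0 (fully open) to 1 (shut). In form: {"rot": [[wx, wy, wz], ...], "xyz": [[x, y, z], ...], "gripper": [gripper, ...]}. A call has 1 to 12 rows; each row shifts and turns the pose as measured when the row begins, along the tool's axes as they then stand; what a row does not reach is not made up. A row lasts 1/8 s, in which the tool goes at most 62.5 mm and 10.7 degrees, less where a joint would pass 70% of its speed; a pose out of reach is approached as far as the arm can. A call with a gripper value outside its range is refused whole. The fingers move at their own pace and stop on an object; "force" is the grip in N (left out, the last holds). Time passes only in rows, so rows that do not move let the fingers close. It gives the time, the measured TCP pose, the force and the opening at its end, in the units of the state.
- ctrl.sense(): the state, without advancing time (a new reading comes with each control period).
- capture(name): name is "scene" or "top"; returns a dict with "pixels" (400x640x3 uint8, blue, green, red), "camera_matrix" (3x3 intrinsics, pixels), "rvec" (rotation vector, rad) and "tvec" (3), from world to camera coordinates, as OpenCV has them. Camera axes: x right, y down, z forward; pixel columns grow to the right and rows downward; lengths in m; the calibration is good to about 2 mm. A picture is of the moment at which its call begins. There is no depth.
- finish_job(): hands the job in, once; it reports no verdict.
The state is a dict: "time": time; "joints": joint angles; "joint_velocities": joint speeds; "effort": joint torques, N m; "tcp_pos": TCP position; "orientation": TCP orientation; "wrist_force": force on the tool from outside, world axes, zero at the start; "moment": the same for the moment, N m; "grip_width": finger opening in m.
Only numpy, scipy, OpenCV 4.12 (cv2) and the standard library are available. Lean on these libraries where they do the work, as an engineer would, in place of code of your own. Each camera call takes 0.05 s, during which the arm holds its last target.

## Task

Lock the stop fence of the bread slicing guide: take the red-headed pin from its stand, put it through the hole in the metal sliding plate, and feel for the hole hidden in the bar underneath by sliding pin and plate together towards the knife posts until the pin drops in. Press it gently until it is fully home with its collar down on the plate, let go, and leave the other things on the worktop where they are.

Things in the scene. Friction and masses are not known exactly. Their poses are not given: they have to be found in the camera images.
- guide: Bread slicing guide, fixed to the worktop: beech base 110 (x) x 320 (y) x 44 mm high, with a lengthwise channel and steel edge strips 47 mm high. Origin: centre of its underside; z up, y along the channel towards the fence end. Four wooden knife posts, 102 mm high, stand at its -y end. It must be treated gently: pin and guide must never press on each other with more than 40 N.
- bar_top (a point): Fixed point of the guide: mid channel, 34 mm above its underside, level with the flat top of the steel bar hidden beneath the plate. The bar is fixed and has one 13 mm round hole, 24 mm deep, on the channel's centre line like the plate's hole. Where along y is unknown and is not this point: between -20 and +6 mm in y from it, 11 to 45 mm from the plate's start towards the knife posts.
- fence (a point): Centre of the top edge of the wooden stop fence (96 x 12 mm, top 95 mm above the guide's underside), which stands on the +y end of the sliding plate, 92 mm from the plate's hole.
- fence_plate (a joint): Slide of the aluminium plate (70 x 200 x 8 mm, its top 44 mm above the guide's underside) with the fence along the guide's y (m): 0 at mid travel, grows towards the fence end, stops at -0.028 and +0.028, starts between 0.017 and 0.025. It moves against about 1.5 N of friction when pushed.
- plate_hole (a point): Centre of the round 13 mm hole through the plate, at the plate's top face; 2 mm chamfer at its mouth. It moves with the plate. Axes as the guide's.
- locking_pin: Locking pin, 60 to 80 g: red square head 18 x 18 mm, 40 mm high, on a steel collar 26 mm across and 4 mm thick, with a round steel shaft 10 mm in diameter and 30 mm long below it, its tip tapered to 6 mm over the last 4 mm. Origin: on the axis at the collar's underside; z up along the pin, x and y square to the faces of the head. The head reaches from 4 to 44 mm above the origin. At the start it stands upright in the stand, collar on the stand's top.
- pin_tip (a point): Centre of the pin's lower end, 30 mm below the pin's origin.
- pin_stand: Beech block 64 x 64 x 40 mm, fixed to the worktop, with a 13 mm hole 34 mm deep in the middle of its top, which holds the pin. Origin: centre of its underside.
- honey_jar: Honey jar with a grey lid, 66 x 72 x 102 mm, a bystander. Origin: centre of its underside.
- pepper_mill: Dark wooden pepper mill, 58 mm across, 150 mm high, a bystander. Origin: centre of its underside.
- salt_shaker: Glass salt shaker, 44 mm across, 90 mm high, a bystander. Origin: centre of its underside.
- lemon: Yellow lemon, 71 x 53 x 51 mm, a bystander. Origin: at its underside.
- mug: Yellow and cream mug, 78 x 114 x 92 mm, a bystander. Origin: centre of its underside.

How it is judged:
By the outcome, as a careful person would: the job done as asked, in the order asked, and still so for the second after the job is handed in, with the robot touching nothing.
It also fails if it takes over 54 s, if anything falls off the work surface, if the arm or the gripper's body presses on something with over 40 N, if the wrist force passes 120 N, or if a joint passes its speed limit or range.

## Working session

There is one attempt and no reset: what is moved stays moved. The work goes in short steps, Python scripts to look and compute and a tool call to move; the robot and the scene stay as the last step left them, time stands still between calls to the robot, and variables do not carry over. Pictures are saved under pics/ and viewed, and the job is handed in when it is done.

Besides the shell and the picture viewer there is one more tool, called after "Request:" as a command line: name --argument value ..., lists and objects as JSON in quotes. step_arm: Moves the arm, as the interface text tells. Its arguments: {"type":"object","properties":{"rot":{"type":"array"},"xyz":{"type":"array"},"gripper":{"type":"array"},"force":{"type":"number"}},"required":["rot","xyz","gripper"]}

```bash
mkdir -p pics; ls; cat > h.py <<'E'
import numpy as np, cv2
from station import ctrl, capture
def snap(n,tag):
    c=capture(n); cv2.imwrite(f'pics/{tag}.png',c['pixels']); np.savez(f'{tag}.npz',**c); return c
def ray(c,u,v):
    K=np.array(c['camera_matrix']);R,_=cv2.Rodrigues(np.array(c['rvec'],float));t=np.array(c['tvec'],float).ravel()
    d=R.T@np.linalg.inv(K)@np.array([u,v,1.]);return -R.T@t,d
def onz(c,u,v,z):
    o,d=ray(c,u,v);return o+d*(z-o[2])/d[2]
def proj(c,p):
    return cv2.projectPoints(np.array(p,float).reshape(-1,3),np.array(c['rvec'],float),np.array(c['tvec'],float),np.array(c['camera_matrix'],float),None)[0].reshape(-1,2)
E
python3 - <<'E'
from h import *
for n in('scene','top'):
    c=snap(n,n+'0');print(n,ray(c,320,200),c['camera_matrix'][0])
print(ctrl.sense())
E
```

```text
pics
scene (array([-0.48185293,  0.29973394,  1.33405974]), array([ 0.60743059, -0.1723001 , -0.77575791])) [503.62083393   0.         314.76298255]
top (array([0.33122886, 0.02556114, 1.50701034]), array([ 0.15545509,  0.00650175, -0.9878247 ])) [436.89739465   0.         318.91959904]
{'time': 0.1, 'joints': array([-1.26708371,  0.47769856,  0.02234072,  1.55633188, -0.01152987,
        1.10926828, -0.08310193]), 'joint_velocities': array([ 0.00102549, -0.0020678 , -0.00015782, -0.00224394, -0.00075177,
        0.0003298 ,  0.00048148]), 'effort': array([ 4.38555362e-03, -5.84092855e+01,  1.53995767e+00, -2.73310876e+01,
       -5.42789383e-02,  1.31766443e-02,  5.44339673e-05]), 'tcp_pos': array([0.26997195, 0.61808475, 0.22180028]), 'orientation': array([-1.19071382e-04,  2.04451065e-01,  9.78876468e-01, -7.80213595e-04]), 'wrist_force': array([ 0.66565257, -0.10568583, -0.22875156]), 'moment': array([ 0.02065067, -0.03481631,  0.01437111]), 'grip_width': 0.08786744370604392}
```

View pics/scene0.png

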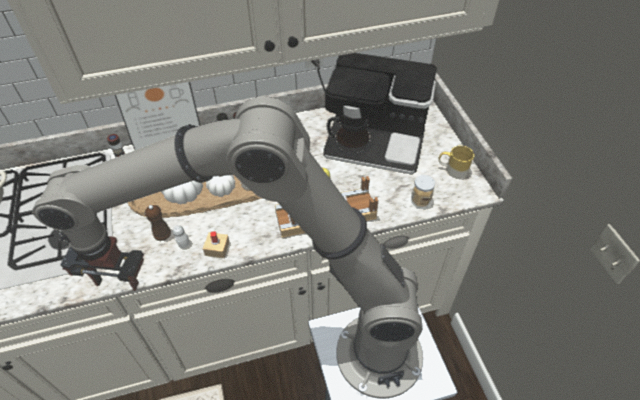

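View pics/top0.png

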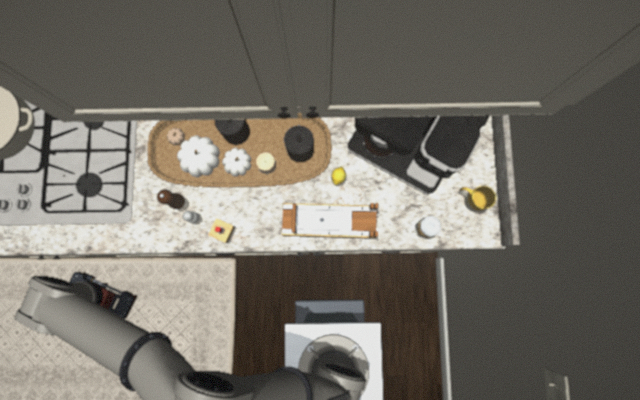

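The pin's red head is at about (220,230) in the top view. The guide spans about (283–378, 205–237), with the fence at left (+y) and the plate hole near (322,219). I'll zoom in.

```bash
python3 - <<'E'
from h import *
c=dict(np.load('top0.npz'));im=c['pixels']
a=cv2.resize(im[195:250,275:385],None,fx=7,fy=7,interpolation=cv2.INTER_CUBIC);cv2.imwrite('pics/a.png',a)
b=cv2.resize(im[205:250,180:245],None,fx=10,fy=10,interpolation=cv2.INTER_CUBIC);cv2.imwrite('pics/b.png',b)
s=dict(np.load('scene0.npz'));im2=s['pixels']
cv2.imwrite('pics/d.png',cv2.resize(im2[160:270,190:390],None,fx=4,fy=4,interpolation=cv2.INTER_CUBIC))
for n,q in(('top',im),('scene',im2)):
    h=cv2.cvtColor(q,cv2.COLOR_BGR2HSV)
    m=((h[...,0]<6)|(h[...,0]>174))&(h[...,1]>170)&(h[...,2]>90)
    k,l,st,ce=cv2.connectedComponentsWithStats(m.astype('uint8'))
    print(n,[(st[i],ce[i]) for i in range(1,k) if st[i][4]>8])
E
```

```text
top [(array([216, 228,   5,   3,  12], dtype=int32), array([217.91666667, 229.08333333]))]
scene []
```

View pics/a.png

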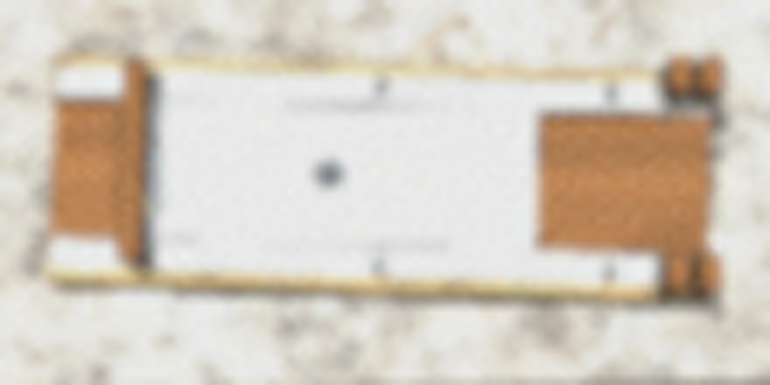

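View pics/b.png

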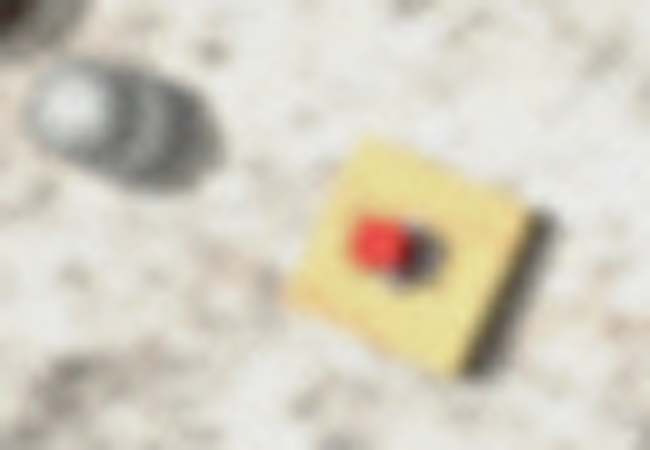

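View pics/d.png

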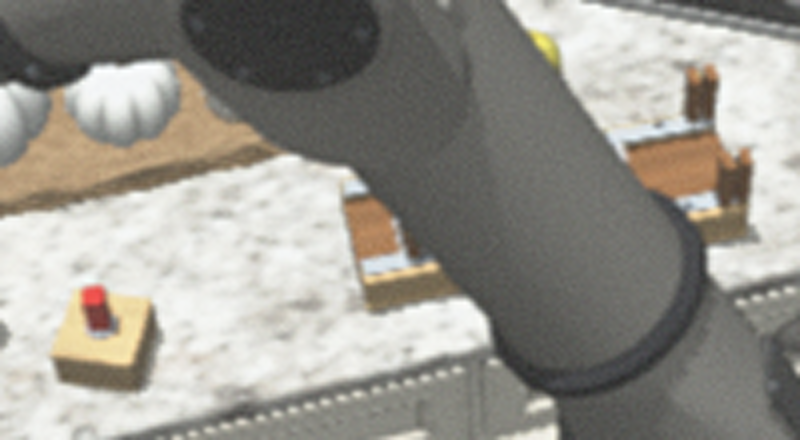

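```bash
python3 - <<'E'
from h import *
c=dict(np.load('top0.npz'));im=c['pixels'];s=dict(np.load('scene0.npz'));
f=8
def up(im,x0,x1,y0,y1): return cv2.resize(im[y0:y1,x0:x1],None,fx=f,fy=f,interpolation=cv2.INTER_CUBIC)
def src(p,x0,y0): p=np.asarray(p,float);return (p+.5)/f-.5+[x0,y0]
def blob(m,x0,y0,name):
    k,l,st,ce=cv2.connectedComponentsWithStats(m.astype('uint8'));i=1+np.argmax(st[1:,4])
    cn=cv2.findContours((l==i).astype('uint8'),0,2)[0][0]
    r=cv2.minAreaRect(cn);print(name,st[i],src(ce[i],x0,y0),r[1],r[2]);return src(ce[i],x0,y0),src(cv2.boxPoints(r),x0,y0)
for n,cc,(x0,x1,y0,y1) in(('top',c,(205,230,218,242)),('scene',s,(203,225,228,248))):
    h=cv2.cvtColor(up(cc['pixels'],x0,x1,y0,y1),cv2.COLOR_BGR2HSV)
    m=((h[...,0]<10)|(h[...,0]>170))&(h[...,1]>150)&(h[...,2]>60)
    ce,b=blob(m,x0,y0,n)
    print([onz(cc,*p,.084).round(4) for p in [ce,*b]], 'mid',onz(cc,*ce,.064))
# stand top
x0,x1,y0,y1=205,240,215,246
h=cv2.cvtColor(up(im,x0,x1,y0,y1),cv2.COLOR_BGR2HSV)
m=(h[...,0]>12)&(h[...,0]<32)&(h[...,1]>90)&(h[...,2]>150)
ce,b=blob(m,x0,y0,'stand'); print([onz(c,*p,.04).round(4) for p in [ce,*b]])
# hole
x0,x1,y0,y1=312,332,210,229
g=cv2.cvtColor(up(im,x0,x1,y0,y1),cv2.COLOR_BGR2GRAY);print(g.min(),np.median(g))
m=g<(g.min()/2+np.median(g)/2)
ce,b=blob(m,x0,y0,'hole');print(onz(c,*ce,.044))
# guide edges: wood colour mask (strip outer)
P=lambda x,y:[275+(x+.5)/7-.5,195+(y+.5)/7-.5]
for q,z in(([(60,58),(660,72)],.044),([(50,280),(655,296)],.044),([(127,60),(135,270)],.095),([(540,113),(540,247)],.044),([(150,172)],.095)):
    w=[onz(c,*P(*p),z).round(4) for p in q];print(q,w, np.degrees(np.arctan2(*(w[-1]-w[0])[:2])))
E
```

```text
top [  84   73   45   35 1208] [217.62272351 228.93605132] (34.0, 44.0) 90.0
[array([0.4645, 0.3712, 0.084 ]), array([0.472 , 0.3798, 0.084 ]), array([0.4717, 0.3617, 0.084 ]), array([0.4578, 0.3614, 0.084 ]), array([0.458 , 0.3795, 0.084 ])] mid [0.46634535 0.37606431 0.064     ]
scene [  63   34   40   34 1110] [212.94155405 233.89099099] (32.38549041748047, 38.466609954833984) 81.8698959350586
[array([0.4602, 0.3712, 0.084 ]), array([0.4685, 0.3782, 0.084 ]), array([0.467 , 0.3638, 0.084 ]), array([0.4517, 0.3644, 0.084 ]), array([0.4532, 0.3786, 0.084 ])] mid [0.47523849 0.37236191 0.064     ]
stand [  39   60   89  129 2918] [214.73256511 229.84167238] (79.53292846679688, 110.81644439697266) 24.443954467773438
[array([0.4657, 0.3916, 0.04  ]), array([0.451 , 0.4102, 0.04  ]), array([0.4934, 0.3919, 0.04  ]), array([0.479 , 0.3609, 0.04  ]), array([0.4367, 0.3793, 0.04  ])]
131 233.0
hole [ 66  66  28  27 584] [321.51177226 219.41802226] (26.0, 27.0) 90.0
[0.49522287 0.03102456 0.044     ]
[(60, 58), (660, 72)] [array([0.5536, 0.1603, 0.044 ]), array([ 0.5423, -0.1297,  0.044 ])] -177.76856919434888
[(50, 280), (655, 296)] [array([0.4461, 0.1651, 0.044 ]), array([ 0.4343, -0.1239,  0.044 ])] -177.66188628193748
[(127, 60), (135, 270)] [array([0.5444, 0.1242, 0.095 ]), array([0.4462, 0.1209, 0.095 ])] -91.92469395894705
[(540, 113), (540, 247)] [array([ 0.5232, -0.0713,  0.044 ]), array([ 0.4586, -0.0697,  0.044 ])] -88.58119955651094
[(150, 172)] [array([0.4916, 0.1138, 0.095 ])] 0.0
```

```bash
python3 - <<'E'
from h import *
c=dict(np.load('top0.npz'));s=dict(np.load('scene0.npz'))
P=lambda x,y:[180+(x+.5)/10-.5,205+(y+.5)/10-.5]
w=np.array([onz(c,*P(*p),.04) for p in [(370,135),(530,208),(460,378),(288,290)]]);print(w.round(4),w.mean(0))
for i in range(4): d=w[(i+1)%4]-w[i];print(np.linalg.norm(d),np.degrees(np.arctan2(d[1],d[0]))%90)
a=cv2.resize(c['pixels'][220:238,208:230],None,fx=18,fy=18,interpolation=cv2.INTER_CUBIC)
b=cv2.resize(s['pixels'][226:248,202:224],None,fx=18,fy=18,interpolation=cv2.INTER_CUBIC)
a=cv2.copyMakeBorder(a,0,b.shape[0]-a.shape[0],0,0,0)
cv2.imwrite('pics/e.png',np.hstack([a,b]))
E
```

```text
[[0.5056 0.3864 0.04  ]
 [0.48   0.3316 0.04  ]
 [0.4231 0.3542 0.04  ]
 [0.4535 0.4129 0.04  ]] [0.46553383 0.37126739 0.04      ]
0.06041833269758981 64.92733310972234
0.0612225240417657 68.37392161756557
0.06606038678637145 62.60722615618522
0.058468621622940656 63.05793849154608
```

View pics/e.png

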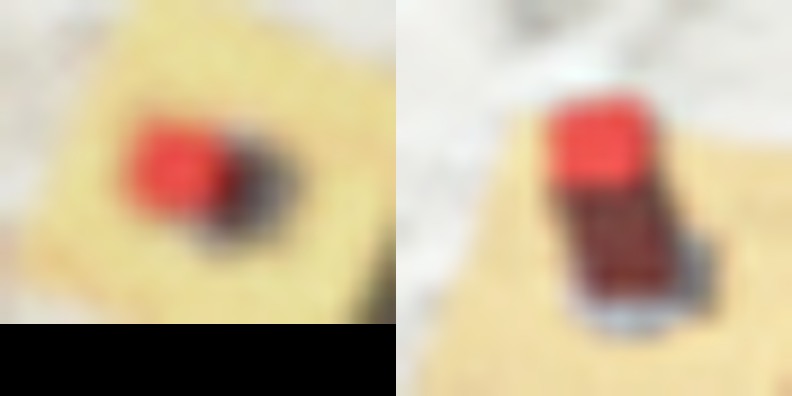

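The pin stands at about (0.4655, 0.371) with its head nearly square to the world axes. The guide's y axis leans 2.2° towards +x. I'll grip with the jaws along the guide's y, so first I turn the tool −21.3° about its z axis.

Request:
step_arm --rot '[[0,0,-10.6],[0,0,-10.6],[0,0,0]]' --xyz '[[0,0,0],[0,0,0],[0,0,0]]' --gripper '[0,0,0]'

```text
time: 0.48
tcp_pos: [0.2695, 0.6171, 0.22]
orientation: [-0.001, 0.017, 1.0, -0.002]
wrist_force: [-0.6, -0.0, -0.1]
grip_width: 0.0877
```

```bash
cat >> h.py <<'E'
from scipy.spatial.transform import Rotation as Ro
def st(): 
    s=ctrl.sense();q=s['orientation'];R=Ro.from_quat([q[1],q[2],q[3],q[0]]).as_matrix()
    return s,R
YAW=-2.25
def want(target=None):
    s,R=st();p=s['tcp_pos']
    a=np.radians(YAW);y=np.array([-np.sin(a),np.cos(a),0]);z=np.array([0,0,-1.]);x=np.cross(y,z)
    D=R.T@np.stack([x,y,z],1)
    print('t',round(s['time'],2),'tcp',p.round(4),'F',s['wrist_force'].round(2),'w',round(s['grip_width'],4),'rot todo',Ro.from_matrix(D).as_rotvec(degrees=True).round(2))
    if target is not None: print('shift cm',(R.T@(np.array(target)-p)*100).round(2))
E
python3 -c "
from h import *
want((.4655,.3712,.2))"
```

```text
t 0.47 tcp [0.2695 0.6171 0.22  ] F [-0.58 -0.03 -0.1 ] w 0.0877 rot todo [-0.27 -0.08  0.27]
shift cm [-20.44 -23.89   2.09]
```

Request:
step_arm --rot '[[-0.2,0,0.2],[0,0,0],[0,0,0],[0,0,0],[0,0,0],[0,0,0],[0,0,0],[0,0,0],[0,0,0]]' --xyz '[[-2.5,-3,0],[-2.5,-3,0],[-2.5,-3,0],[-2.5,-3,0],[-2.5,-3,0],[-2.5,-3,0],[-2.5,-3,0],[-2,-2,0],[0,0,0]]' --gripper '[0,0,0,0,0,0,0,0,0]'

```text
time: 1.6
tcp_pos: [0.4564, 0.3692, 0.2177]
orientation: [-0.002, 0.039, 0.999, -0.001]
wrist_force: [-0.2, 0.2, 0.1]
grip_width: 0.088
```

```bash
python3 -c "
from h import *
want((.4655,.3712,.12))
c=snap('top','t1');s=snap('scene','s1')
a=cv2.resize(c['pixels'][180:260,160:340],None,fx=4,fy=4);b=cv2.resize(s['pixels'][150:270,170:390],None,fx=3,fy=3)
cv2.imwrite('pics/f.png',a);cv2.imwrite('pics/g.png',b)"
```

```text
t 1.6 tcp [0.4564 0.3692 0.2177] F [-0.21  0.17  0.07] w 0.088 rot todo [-0.17 -0.23 -2.18]
shift cm [-0.93  0.3   9.76]
```

View pics/f.png

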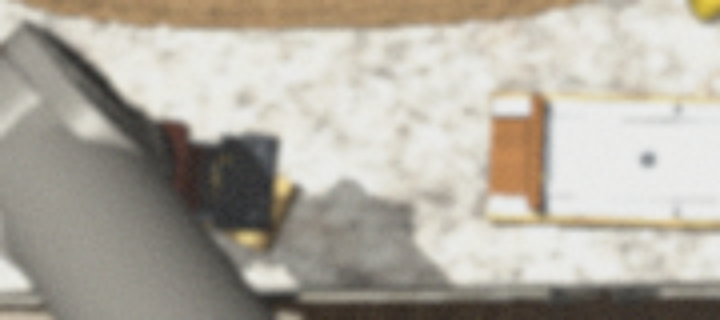

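View pics/g.png

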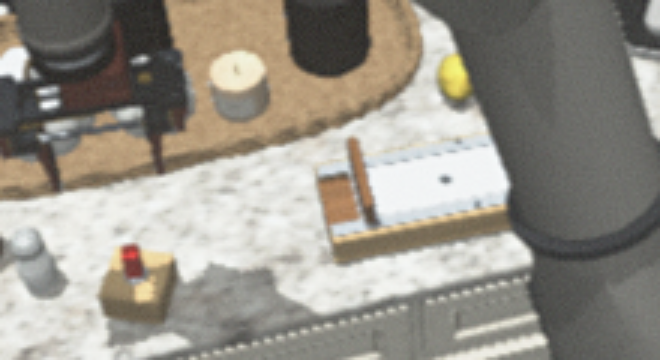

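Now the scene view shows the plate hole at about (318,210), so I can cross-check it in both views.

```bash
python3 - <<'E'
from h import *
s=dict(np.load('s1.npz'));c=dict(np.load('t1.npz'));f=8
def hole(cc,x0,x1,y0,y1):
    g=cv2.GaussianBlur(cv2.cvtColor(cv2.resize(cc['pixels'][y0:y1,x0:x1],None,fx=f,fy=f,interpolation=cv2.INTER_CUBIC),cv2.COLOR_BGR2GRAY),(0,0),3)
    m=(g<(int(g.min())+np.median(g))/2).astype('uint8');k,l,st_,ce=cv2.connectedComponentsWithStats(m);i=1+np.argmax(st_[1:,4])
    p=(ce[i]+.5)/f-.5+[x0,y0];return p,st_[i],onz(cc,*p,.044)
print(hole(s,312,325,205,216));print(hole(c,314,329,212,226))
# pin axis: where head top / collar expected in scene given pin at stand centre
for z in(.044,.064,.084): print(proj(s,[.4655,.3712,z]),proj(c,[.4655,.3712,z]))
print('head in scene approx', 170+132/3,150+247/3)
# two-view of head top centre
h1=np.array([217.62,228.94]); h2=np.array([402.+600,0])
o1,d1=ray(c,*h1)
a=dict(np.load('scene0.npz'))
u=202+(602-396+.5)/18-.5;v=226+(143+.5)/18-.5;print('top px scene',u,v,onz(a,u,v,.084))
E
```

```text
(array([318.04510613, 209.3959316 ]), array([ 39,  29,  27,  20, 424], dtype=int32), array([0.49220974, 0.0302086 , 0.044     ]))
(array([321.52394279, 219.45657131]), array([ 50,  50,  28,  27, 603], dtype=int32), array([0.49509182, 0.03098549, 0.044     ]))
[[214.83228632 240.00751112]] [[220.48931478 229.70069485]]
[[213.77424638 236.29650813]] [[219.07998572 229.16903854]]
[[212.69513731 232.51160661]] [[217.63170471 228.62268797]]
head in scene approx 214.0 232.33333333333331
top px scene 212.97222222222223 233.47222222222223 [0.46169413 0.37090371 0.084     ]
```

Request:
step_arm --rot '[[-0.2,-0.2,-2.2],[0,0,0],[0,0,0],[0,0,0]]' --xyz '[[-0.8,0.2,2],[0,0,3],[0,0,2],[0,0,0]]' --gripper '[0,0,0,0]'

```text
time: 2.2
tcp_pos: [0.457, 0.3815, 0.1462]
orientation: [-0.002, 0.013, 1.0, 0.003]
wrist_force: [0.5, -0.1, 0.3]
grip_width: 0.0876
```

```bash
python3 -c "
from h import *
want((.464,.3712,.052))"
```

```text
t 2.2 tcp [0.457  0.3815 0.1462] F [ 0.5  -0.07  0.29] w 0.0876 rot todo [ 0.33 -0.19  0.74]
shift cm [-0.76 -1.06  9.41]
```

Request:
step_arm --rot '[[0,0,0.7],[0,0,0],[0,0,0]]' --xyz '[[-0.7,-1,0],[0,0,0],[0,0,0]]' --gripper '[0,0,0]'

```text
time: 2.58
tcp_pos: [0.4641, 0.3729, 0.1484]
orientation: [-0.001, 0.019, 1.0, 0.004]
wrist_force: [0.2, -0.3, 0.0]
grip_width: 0.0879
```

```bash
python3 -c "
from h import *
want((.464,.3712,.052))"
```

```text
t 2.58 tcp [0.4641 0.3729 0.1484] F [ 0.24 -0.28  0.01] w 0.0879 rot todo [ 0.49 -0.09  0.04]
shift cm [-0.01 -0.25  9.64]
```

Request:
step_arm --rot '[[0.5,0,0],[0,0,0],[0,0,0],[0,0,0],[0,0,0],[0,0,0]]' --xyz '[[0,-0.2,1.5],[0,0,1.5],[0,0,1.5],[0,0,1.5],[0,0,1],[0,0,0]]' --gripper '[0,0,0,0,0,0]'

```text
time: 3.32
tcp_pos: [0.4632, 0.3705, 0.0725]
orientation: [-0.001, 0.019, 1.0, -0.001]
wrist_force: [-0.7, -0.3, -0.3]
grip_width: 0.0882
```

```bash
python3 -c "
from h import *
want((.464,.3712,.052))"
```

```text
t 3.33 tcp [0.4632 0.3705 0.0725] F [-0.67 -0.25 -0.26] w 0.0882 rot todo [-0.11 -0.16  0.04]
shift cm [-0.08  0.08  2.05]
```

Request:
step_arm --rot '[[0,0,0],[0,0,0],[0,0,0],[0,0,0]]' --xyz '[[0,0,1],[0,0,0.8],[0,0,0.2],[0,0,0]]' --gripper '[0,0,0,0]'

```text
time: 3.82
tcp_pos: [0.4638, 0.3709, 0.0519]
orientation: [-0.001, 0.019, 1.0, -0.0]
wrist_force: [-0.9, 0.4, 0.7]
grip_width: 0.0878
```

```bash
python3 -c "
from h import *
want((.464,.3712,.052))
s=snap('scene','s2')
cv2.imwrite('pics/i.png',cv2.resize(s['pixels'][190:270,160:260],None,fx=6,fy=6,interpolation=cv2.INTER_CUBIC))"
```

```text
t 3.83 tcp [0.4638 0.3709 0.0519] F [-0.93  0.41  0.65] w 0.0878 rot todo [-0.04 -0.1   0.03]
shift cm [-0.02  0.03 -0.01]
```

View pics/i.png

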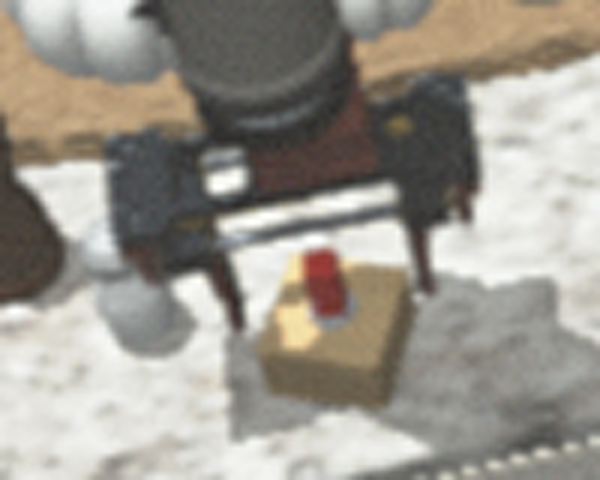

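The pin head sits between the fingers, near crop pixel (325,285). Closing now.

Request:
step_arm --rot '[[0,0,0],[0,0,0],[0,0,0],[0,0,0],[0,0,0],[0,0,0]]' --xyz '[[0,0,0],[0,0,0],[0,0,0],[0,0,0],[0,0,0],[0,0,0]]' --gripper '[1,1,1,1,1,1]' --force 25

```text
time: 4.62
tcp_pos: [0.4643, 0.3714, 0.0529]
orientation: [-0.0, 0.019, 1.0, 0.0]
wrist_force: [-0.2, -0.7, 1.2]
grip_width: 0.031
```

```bash
python3 -c "
from h import *
want((.464,.3712,.052))"
```

```text
t 4.62 tcp [0.4643 0.3714 0.0529] F [-0.23 -0.69  1.17] w 0.031 rot todo [ 0.04 -0.03  0.03]
shift cm [ 0.03 -0.02  0.09]
```

Request:
step_arm --rot '[[0,0,0],[0,0,0],[0,0,0],[0,0,0]]' --xyz '[[0,0,0],[0,0,0],[0,0,0],[0,0,0]]' --gripper '[1,1,1,1]'

```text
time: 5.12
tcp_pos: [0.4642, 0.3715, 0.0529]
orientation: [-0.0, 0.019, 1.0, 0.0]
wrist_force: [-0.5, 0.3, -0.6]
grip_width: 0.0185
```

```bash
python3 -c "
from h import *
want((.464,.3712,.052))"
```

```text
t 5.12 tcp [0.4642 0.3715 0.0529] F [-0.53  0.28 -0.59] w 0.0185 rot todo [ 0.04 -0.03  0.04]
shift cm [ 0.02 -0.03  0.09]
```

Request:
step_arm --rot '[[0,0,0],[0,0,0],[0,0,0],[0,0,0],[0,0,0],[0,0,0],[0,0,0],[0,0,0],[0,0,0]]' --xyz '[[0,0,-0.8],[0,0,-1.2],[0,0,-1.5],[0,0,-2],[0,0,-2],[0,0,-2],[0,0,-2],[0,0,-1],[0,0,0]]' --gripper '[1,1,1,1,1,1,1,1,1]'

```text
time: 6.25
tcp_pos: [0.4647, 0.371, 0.1891]
orientation: [0.001, 0.02, 1.0, 0.002]
wrist_force: [-0.0, -0.2, -1.5]
grip_width: 0.0186
```

```bash
python3 -c "
from h import *
want((.4943,.0305,.18))
s=snap('scene','s3');c=snap('top','t3')
cv2.imwrite('pics/j.png',cv2.resize(s['pixels'][180:270,160:280],None,fx=6,fy=6,interpolation=cv2.INTER_CUBIC))"
```

```text
t 6.25 tcp [0.4647 0.371  0.1891] F [-0.02 -0.22 -1.52] w 0.0186 rot todo [0.18 0.13 0.  ]
shift cm [ -4.29 -33.91   0.81]
```

View pics/j.png

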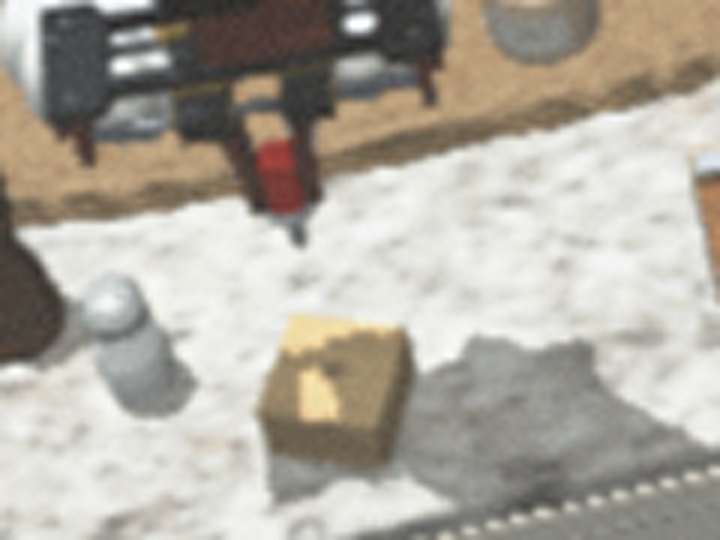

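The pin is held upright, its tip near (298,240) in the crop, and the stand is empty. Carrying it to the guide.

Request:
step_arm --rot '[[0,0,0],[0,0,0],[0,0,0],[0,0,0],[0,0,0],[0,0,0],[0,0,0],[0,0,0],[0,0,0],[0,0,0],[0,0,0]]' --xyz '[[-0.3,-2,0],[-0.5,-4,0],[-0.5,-4,0],[-0.5,-4,0],[-0.5,-4,0],[-0.5,-4,0],[-0.5,-4,0],[-0.5,-3,0],[-0.3,-2,0],[0,-1,0],[0,0,0]]' --gripper '[1,1,1,1,1,1,1,1,1,1,1]'

```text
time: 7.72
tcp_pos: [0.485, 0.0225, 0.1807]
orientation: [-0.007, 0.025, 1.0, -0.004]
wrist_force: [0.0, 1.1, -0.4]
grip_width: 0.0188
```

```bash
python3 -c "
from h import *
want((.4943,.0305,.15))"
```

```text
t 7.72 tcp [0.485  0.0225 0.1807] F [ 0.03  1.09 -0.44] w 0.0188 rot todo [-0.5  -0.74 -0.63]
shift cm [-0.93  0.87  3.05]
```

Request:
step_arm --rot '[[-0.5,-0.7,-0.6],[0,0,0],[0,0,0],[0,0,0]]' --xyz '[[-0.9,0.9,2],[0,0,0.6],[0,0,0],[0,0,0]]' --gripper '[1,1,1,1]'

```text
time: 8.22
tcp_pos: [0.4936, 0.0331, 0.1542]
orientation: [-0.001, 0.018, 1.0, 0.0]
wrist_force: [0.6, 0.1, -0.1]
grip_width: 0.0188
```

```bash
python3 -c "
from h import *
want((.4943,.0305,.15))
s=snap('scene','s4');c=snap('top','t4')
a=cv2.resize(s['pixels'][160:260,260:400],None,fx=5,fy=5,interpolation=cv2.INTER_CUBIC)
b=cv2.resize(c['pixels'][180:250,260:400],None,fx=5,fy=5,interpolation=cv2.INTER_CUBIC)
cv2.imwrite('pics/k.png',a);cv2.imwrite('pics/l.png',b)"
```

```text
t 8.22 tcp [0.4936 0.0331 0.1542] F [ 0.63  0.14 -0.11] w 0.0188 rot todo [ 0.04 -0.07  0.16]
shift cm [-0.08 -0.26  0.42]
```

View pics/k.png

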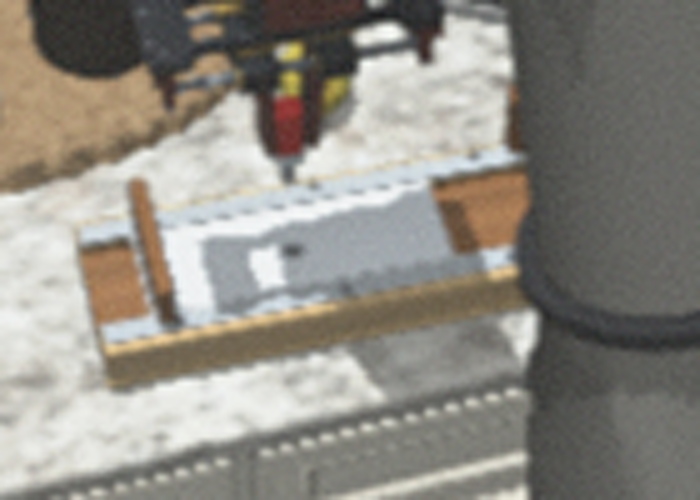

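View pics/l.png

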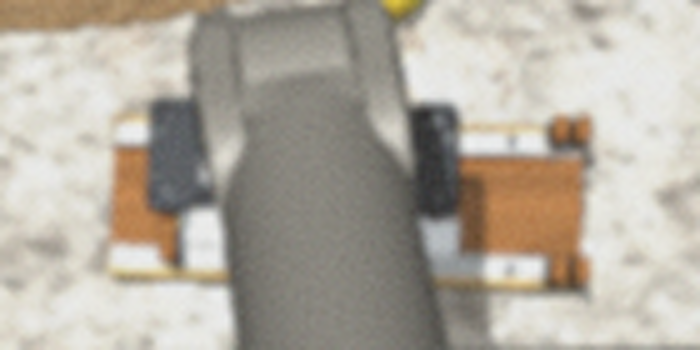

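```bash
python3 - <<'E'
from h import *
s=dict(np.load('s4.npz'));s3=dict(np.load('s3.npz'))
im=s['pixels'];cv2.imwrite('pics/m.png',cv2.resize(im[175:215,300:335],None,fx=16,fy=14,interpolation=cv2.INTER_CUBIC))
p=np.array([.4936,.0331,.1542])
print('tip pred',proj(s,p-[0,0,.0429]),'collar',proj(s,p-[0,0,.0129]),'headtop',proj(s,p+[0,0,.0311]))
for x in(.4922,.4936,.495):print(x,proj(s,[x,.0306,.044]))
E
```

```text
tip pred [[316.90838373 196.08090809]] collar [[316.83153389 189.92340023]] headtop [[316.71465873 180.55890824]]
0.4922 [[317.93017421 209.42462894]]
0.4936 [[317.812179   209.09904729]]
0.495 [[317.69430956 208.77381265]]
```

View pics/m.png

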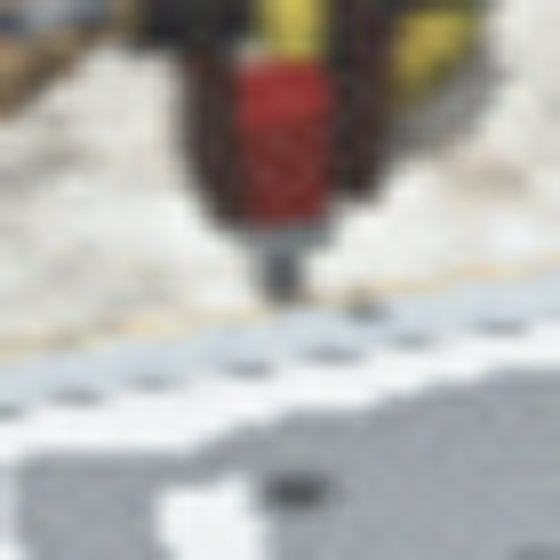

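Request:
step_arm --rot '[[0,0,0],[0,0,0],[0,0,0],[0,0,0],[0,0,0],[0,0,0]]' --xyz '[[0,-0.2,1],[0,0,1.5],[0,0,1.5],[0,0,0.8],[0,0,0],[0,0,0]]' --gripper '[1,1,1,1,1,1]'

```text
time: 9.07
tcp_pos: [0.4932, 0.0306, 0.1025]
orientation: [-0.001, 0.019, 1.0, 0.0]
wrist_force: [-0.1, -0.7, -0.4]
grip_width: 0.0184
```

```bash
python3 -c "
from h import *
want((.4938,.031,.095))
s=snap('scene','s5')
a=cv2.resize(s['pixels'][175:220,290:350],None,fx=12,fy=12,interpolation=cv2.INTER_CUBIC)
cv2.imwrite('pics/n.png',a)
p=st()[0]['tcp_pos']
print(proj(s,p-[0,0,.0429]),proj(s,[.4938,.0306,.044]))"
```

```text
t 9.07 tcp [0.4932 0.0306 0.1025] F [-0.06 -0.73 -0.43] w 0.0184 rot todo [ 0.02 -0.11  0.13]
shift cm [-0.06  0.04  0.75]
[[317.79698265 206.18814035]] [[317.79533282 209.05256397]]
```

View pics/n.png

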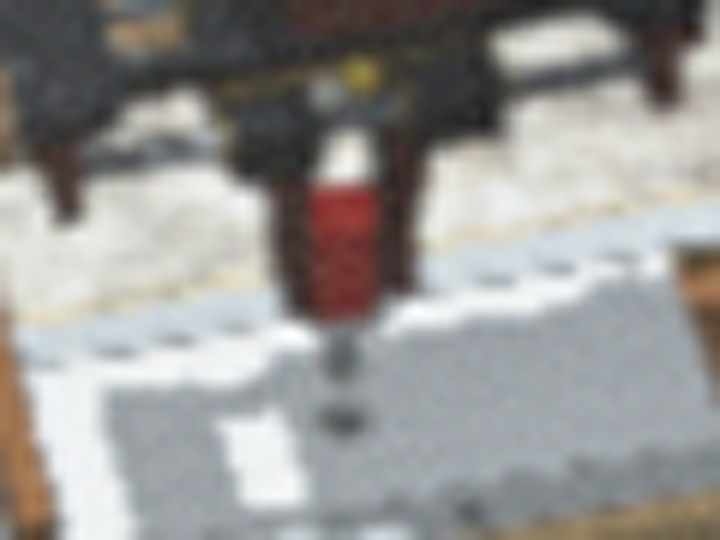

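Tip and hole line up in the image column (318.1), and both estimates in x are within the mouth's tolerance. Descending in small steps.

Request:
step_arm --rot '[[0,0,0],[0,0,0],[0,0,0],[0,0,0]]' --xyz '[[0,0,0.6],[0,0,0.4],[0,0,0.2],[0,0,0]]' --gripper '[1,1,1,1]'

```text
time: 9.62
tcp_pos: [0.4938, 0.0308, 0.0904]
orientation: [-0.0, 0.019, 1.0, 0.0]
wrist_force: [0.0, -0.1, -0.6]
grip_width: 0.0189
```

Request:
step_arm --rot '[[0,0,0],[0,0,0],[0,0,0]]' --xyz '[[0,0,0.2],[0,0,0.2],[0,0,0]]' --gripper '[1,1,1]'

```text
time: 10.0
tcp_pos: [0.4939, 0.0308, 0.0863]
orientation: [0.0, 0.019, 1.0, 0.001]
wrist_force: [-0.5, 0.7, -0.6]
grip_width: 0.0185
```

```bash
python3 -c "
from h import *
want((.4930,.031,.085))
s=snap('scene','s6')
a=cv2.resize(s['pixels'][175:220,290:350],None,fx=12,fy=12,interpolation=cv2.INTER_CUBIC)
cv2.imwrite('pics/o.png',a)"
```

```text
t 10.0 tcp [0.4939 0.0308 0.0863] F [-0.5   0.73 -0.64] w 0.0185 rot todo [0.06 0.01 0.13]
shift cm [0.1  0.01 0.13]
```

View pics/o.png

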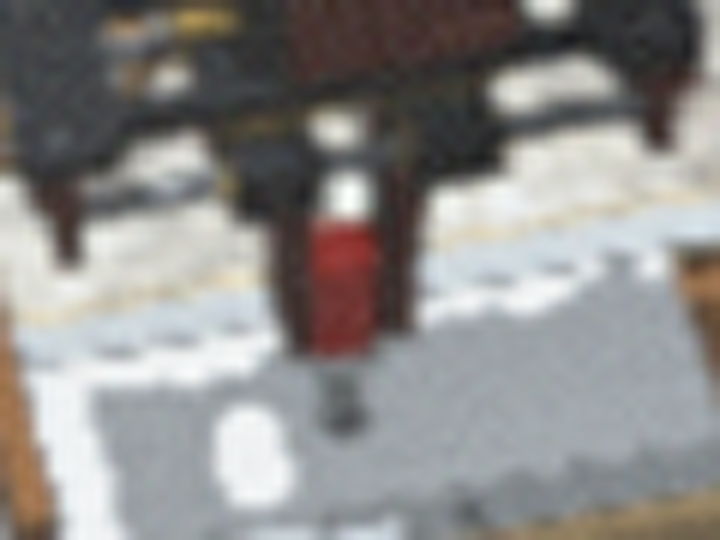

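Request:
step_arm --rot '[[0,0,0],[0,0,0],[0,0,0]]' --xyz '[[0.1,0,0.1],[0,0,0.2],[0,0,0]]' --gripper '[1,1,1]'

```text
time: 10.42
tcp_pos: [0.493, 0.0309, 0.0833]
orientation: [0.0, 0.018, 1.0, 0.001]
wrist_force: [0.3, 0.3, -1.4]
grip_width: 0.0188
```

Request:
step_arm --rot '[[0,0,0],[0,0,0],[0,0,0]]' --xyz '[[0,0,0.2],[0,0,0.1],[0,0,0]]' --gripper '[1,1,1]'

```text
time: 10.8
tcp_pos: [0.493, 0.0309, 0.08]
orientation: [0.0, 0.019, 1.0, 0.001]
wrist_force: [-0.9, 0.7, -1.3]
grip_width: 0.0185
```

The tip is now about 7 mm below the plate top, so it is in the hole. Next, feel for the bar.

Request:
step_arm --rot '[[0,0,0],[0,0,0],[0,0,0]]' --xyz '[[0,0,0.15],[0,0,0.15],[0,0,0]]' --gripper '[1,1,1]'

```text
time: 11.18
tcp_pos: [0.4931, 0.0309, 0.0769]
orientation: [0.0, 0.019, 1.0, 0.001]
wrist_force: [-0.6, 0.0, -1.6]
grip_width: 0.0186
```

Request:
step_arm --rot '[[0,0,0],[0,0,0]]' --xyz '[[0,0,0.1],[0,0,0.1]]' --gripper '[1,1]'

```text
time: 11.42
tcp_pos: [0.4941, 0.0311, 0.0764]
orientation: [0.001, 0.019, 1.0, 0.001]
wrist_force: [-2.7, -1.1, 14.1]
grip_width: 0.0177
```

Bar contact is at TCP z ≈ 0.0765. Now I slide towards the posts (tool −y) with a light press.

Request:
step_arm --rot '[[0,0,0],[0,0,0],[0,0,0],[0,0,0],[0,0,0]]' --xyz '[[0,-0.1,0],[0,-0.15,0.03],[0,-0.15,0.03],[0,-0.15,0.03],[0,-0.15,0.03]]' --gripper '[1,1,1,1,1]'

```text
time: 12.05
tcp_pos: [0.4946, 0.0286, 0.0766]
orientation: [0.002, 0.017, 1.0, 0.004]
wrist_force: [-2.8, 5.0, 6.2]
grip_width: 0.0179
```

```bash
python3 -c "
from h import *
want((.493,.02,.0765))"
```

```text
t 12.05 tcp [0.4946 0.0286 0.0766] F [-2.82  4.98  6.22] w 0.0179 rot todo [0.43 0.19 0.28]
shift cm [ 0.13 -0.87  0.01]
```

Request:
step_arm --rot '[[0.3,0,0.2],[0,0,0],[0,0,0],[0,0,0],[0,0,0]]' --xyz '[[0.15,-0.2,0.02],[0.05,-0.25,0.02],[0,-0.25,0.03],[0,-0.25,0.03],[0,-0.25,0.03]]' --gripper '[1,1,1,1,1]'

```text
time: 12.68
tcp_pos: [0.4938, 0.0207, 0.0766]
orientation: [0.003, 0.017, 1.0, 0.004]
wrist_force: [-2.3, 7.2, 7.2]
grip_width: 0.0179
```

```bash
python3 -c "
from h import *
want((.493,.02,.0765))
s=snap('scene','s7')
a=cv2.resize(s['pixels'][165:235,270:370],None,fx=7,fy=7,interpolation=cv2.INTER_CUBIC)
cv2.imwrite('pics/p.png',a)"
```

```text
t 12.68 tcp [0.4938 0.0207 0.0766] F [-2.32  7.2   7.24] w 0.0179 rot todo [0.43 0.36 0.26]
shift cm [ 0.08 -0.08  0.01]
```

View pics/p.png

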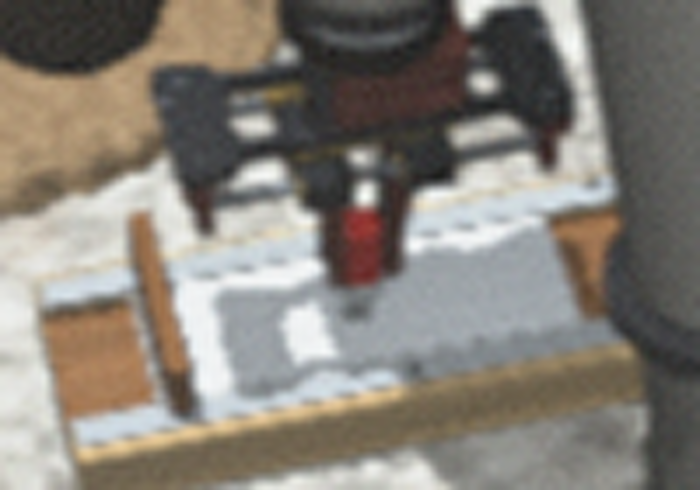

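The plate is following the pin: the fence has moved off the guide's end, to crop (160,310). Continuing in short calls.

Request:
step_arm --rot '[[0.2,0.2,0.2],[0,0,0],[0,0,0],[0,0,0]]' --xyz '[[0.05,-0.15,0.03],[0,-0.15,0.03],[0,-0.15,0.04],[0,-0.15,0.04]]' --gripper '[1,1,1,1]'

```text
time: 13.22
tcp_pos: [0.4939, 0.0188, 0.0766]
orientation: [0.002, 0.018, 1.0, 0.005]
wrist_force: [-1.8, 7.9, 8.2]
grip_width: 0.0178
```

Request:
step_arm --rot '[[0,0,0],[0,0,0],[0,0,0],[0,0,0]]' --xyz '[[0,-0.2,0.04],[0,-0.2,0.04],[0,-0.2,0.04],[0,-0.2,0.04]]' --gripper '[1,1,1,1]'

```text
time: 13.72
tcp_pos: [0.4939, 0.0163, 0.0766]
orientation: [0.002, 0.016, 1.0, 0.008]
wrist_force: [-1.4, 7.1, 7.4]
grip_width: 0.0176
```

Request:
step_arm --rot '[[0.4,0.1,0],[0.2,0,0],[0.2,0,0],[0,0,0],[0.2,0,0],[0,0,0]]' --xyz '[[0,-0.2,0.04],[0,-0.22,0.04],[0,-0.22,0.04],[0,-0.22,0.04],[0,-0.22,0.04],[0,-0.22,0.04]]' --gripper '[1,1,1,1,1,1]'

```text
time: 14.48
tcp_pos: [0.4938, 0.0123, 0.0766]
orientation: [0.001, 0.014, 1.0, 0.005]
wrist_force: [-1.3, 8.2, 8.2]
grip_width: 0.0178
```

```bash
python3 -c "
from h import *
want((.493,.02,.0765))"
```

```text
t 14.47 tcp [0.4938 0.0123 0.0766] F [-1.31  8.19  8.23] w 0.0178 rot todo [0.6  0.08 0.67]
shift cm [0.1  0.77 0.01]
```

Request:
step_arm --rot '[[0.4,0,0.6],[0.2,0,0],[0.2,0,0.2],[0.1,0,0],[0.2,0,0.1],[0.1,0,0]]' --xyz '[[0,-0.22,0.04],[0,-0.22,0.04],[0,-0.22,0.04],[0,-0.22,0.04],[0,-0.22,0.04],[0,-0.22,0.04]]' --gripper '[1,1,1,1,1,1]'

```text
time: 15.22
tcp_pos: [0.4937, 0.0086, 0.0766]
orientation: [0.001, 0.019, 1.0, 0.001]
wrist_force: [-0.5, 8.5, 8.5]
grip_width: 0.0177
```

Request:
step_arm --rot '[[0.2,0,0.2],[0.2,0,0],[0.2,0,0.2],[0.1,0,0],[0.2,0,0.1],[0.1,0,0]]' --xyz '[[0,-0.22,0.04],[0,-0.22,0.04],[0,-0.22,0.04],[0,-0.22,0.04],[0,-0.22,0.04],[0,-0.22,0.04]]' --gripper '[1,1,1,1,1,1]'

```text
time: 15.98
tcp_pos: [0.493, 0.0006, 0.0756]
orientation: [-0.0, 0.022, 1.0, -0.005]
wrist_force: [0.5, 1.7, 0.2]
grip_width: 0.0179
```

```bash
python3 -c "
from h import *
want((.493,.02,.0765))"
```

```text
t 15.97 tcp [0.493  0.0006 0.0756] F [0.49 1.74 0.16] w 0.0179 rot todo [-0.56  0.01 -0.23]
shift cm [ 0.08  1.94 -0.11]
```

Fz fell from 8 N to 0.2 N and z is starting to drop, so the tip is over the hidden hole. I'll stop sliding and lower.

Request:
step_arm --rot '[[-0.5,0,-0.2],[0,0,0],[0,0,0]]' --xyz '[[0,0,0.1],[0,0,0.1],[0,0,0.1]]' --gripper '[1,1,1]'

```text
time: 16.35
tcp_pos: [0.4924, -0.0012, 0.0718]
orientation: [-0.0, 0.021, 1.0, -0.001]
wrist_force: [0.1, 1.3, 0.8]
grip_width: 0.0178
```

```bash
python3 -c "
from h import *
want((.493,.0006,.0536))"
```

```text
t 16.35 tcp [ 0.4924 -0.0012  0.0718] F [0.1  1.28 0.76] w 0.0178 rot todo [-0.11 -0.05 -0.12]
shift cm [-0.05  0.19  1.82]
```

Request:
step_arm --rot '[[0,0,0],[0,0,0],[0,0,0],[0,0,0]]' --xyz '[[0,0,0.15],[0,0,0.15],[0,0,0.15],[0,0,0.1]]' --gripper '[1,1,1,1]'

```text
time: 16.85
tcp_pos: [0.4923, -0.0013, 0.0657]
orientation: [-0.001, 0.021, 1.0, -0.001]
wrist_force: [0.4, 1.6, 0.3]
grip_width: 0.0182
```

Request:
step_arm --rot '[[0,0,0],[0,0,0],[0,0,0],[0,0,0]]' --xyz '[[0,0,0.15],[0,0,0.15],[0,0,0.15],[0,0,0.1]]' --gripper '[1,1,1,1]'

```text
time: 17.35
tcp_pos: [0.4923, -0.0014, 0.0598]
orientation: [-0.001, 0.021, 1.0, -0.001]
wrist_force: [1.4, 2.0, -0.4]
grip_width: 0.0178
```

Request:
step_arm --rot '[[0,0,0],[0,0,0],[0,0,0]]' --xyz '[[0,0,0.1],[0,0,0.1],[0,0,0.05]]' --gripper '[1,1,1]'

```text
time: 17.73
tcp_pos: [0.4923, -0.0014, 0.0571]
orientation: [-0.001, 0.021, 1.0, -0.001]
wrist_force: [-0.1, 1.1, 0.0]
grip_width: 0.0179
```

Request:
step_arm --rot '[[0,0,0],[0,0,0]]' --xyz '[[0,0,0.08],[0,0,0.08]]' --gripper '[1,1]'

```text
time: 17.98
tcp_pos: [0.4924, -0.0014, 0.0567]
orientation: [-0.001, 0.021, 1.0, -0.001]
wrist_force: [-4.8, 0.7, 15.8]
grip_width: 0.0178
```

Contact came at 0.0567, the predicted fully home height, with about 16 N. Relax and look before releasing.

Request:
step_arm --rot '[[0,0,0],[0,0,0]]' --xyz '[[0,0,0],[0,0,0]]' --gripper '[1,1]'

```text
time: 18.23
tcp_pos: [0.4923, -0.0014, 0.0569]
orientation: [-0.001, 0.021, 1.0, -0.001]
wrist_force: [1.2, 1.4, -0.4]
grip_width: 0.0176
```

```bash
python3 -c "
from h import *
want()
s=snap('scene','s8')
a=cv2.resize(s['pixels'][165:235,270:370],None,fx=7,fy=7,interpolation=cv2.INTER_CUBIC)
cv2.imwrite('pics/q.png',a)"
```

```text
t 18.23 tcp [ 0.4923 -0.0014  0.0569] F [ 1.16  1.41 -0.37] w 0.0176 rot todo [-0.1  -0.07 -0.13]
```

View pics/q.png

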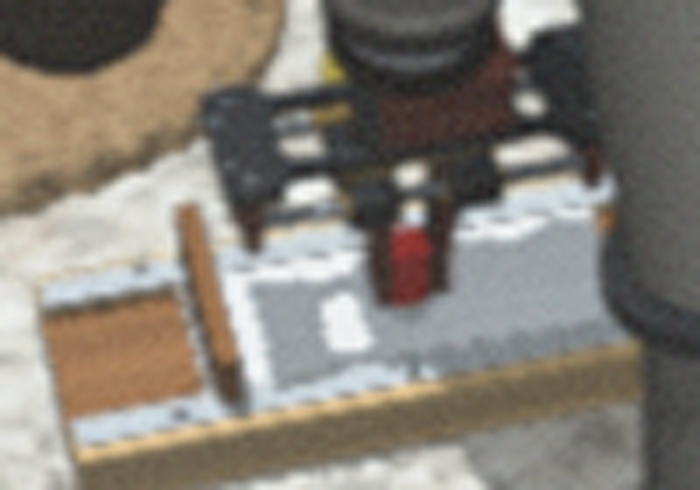

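The collar looks down on the plate, below the head at crop (408,300). Releasing partway, since the fence is 86 mm off, then rising straight up.

Request:
step_arm --rot '[[0,0,0],[0,0,0],[0,0,0],[0,0,0],[0,0,0]]' --xyz '[[0,0,0],[0,0,0],[0,0,0],[0,0,0],[0,0,0]]' --gripper '[0.4,0.4,0.4,0.4,0.4]'

```text
time: 18.9
tcp_pos: [0.4914, -0.0025, 0.0563]
orientation: [-0.002, 0.021, 1.0, -0.002]
wrist_force: [-0.6, 0.5, -0.0]
grip_width: 0.0527
```

```bash
python3 -c "
from h import *
want()"
```

```text
t 18.9 tcp [ 0.4914 -0.0025  0.0563] F [-0.55  0.51 -0.04] w 0.0527 rot todo [-0.18 -0.18 -0.18]
```

Request:
step_arm --rot '[[0,0,0],[0,0,0],[0,0,0],[0,0,0],[0,0,0],[0,0,0],[0,0,0],[0,0,0]]' --xyz '[[0,0,-0.6],[0,0,-1.5],[0,0,-2],[0,0,-3],[0,0,-3],[0,0,-3],[0,0,-2],[0,0,0]]' --gripper '[0.4,0.4,0.4,0.4,0.4,0.4,0.4,0.4]'

```text
time: 19.9
tcp_pos: [0.4924, -0.0024, 0.219]
orientation: [0.001, 0.022, 1.0, -0.001]
wrist_force: [0.4, 0.2, -0.8]
grip_width: 0.0526
```

Request:
step_arm --rot '[[0,0,0],[0,0,0],[0,0,0],[0,0,0],[0,0,0],[0,0,0]]' --xyz '[[0,3,0],[0,4,0],[0,4,0],[0,4,0],[0,2,0],[0,0,0]]' --gripper '[0.4,0.4,0.4,0.4,0.4,0.4]'

```text
time: 20.65
tcp_pos: [0.4975, 0.1705, 0.2158]
orientation: [-0.001, 0.023, 1.0, -0.002]
wrist_force: [0.5, -0.5, 0.6]
grip_width: 0.0525
```

```bash
python3 -c "
from h import *
want()
s=snap('scene','s9');c=snap('top','t9')
a=cv2.resize(s['pixels'][160:240,270:390],None,fx=6,fy=6,interpolation=cv2.INTER_CUBIC)
cv2.imwrite('pics/r.png',a);cv2.imwrite('pics/u.png',c['pixels'])
cv2.imwrite('pics/v.png',cv2.resize(c['pixels'][195:250,275:385],None,fx=7,fy=7,interpolation=cv2.INTER_CUBIC))"
```

```text
t 20.65 tcp [0.4975 0.1705 0.2158] F [ 0.53 -0.5   0.55] w 0.0525 rot todo [-0.23 -0.09 -0.37]
```

View pics/r.png

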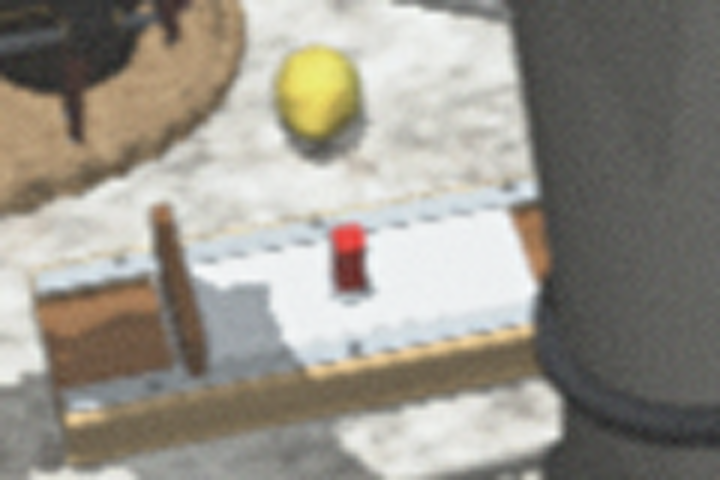

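View pics/u.png

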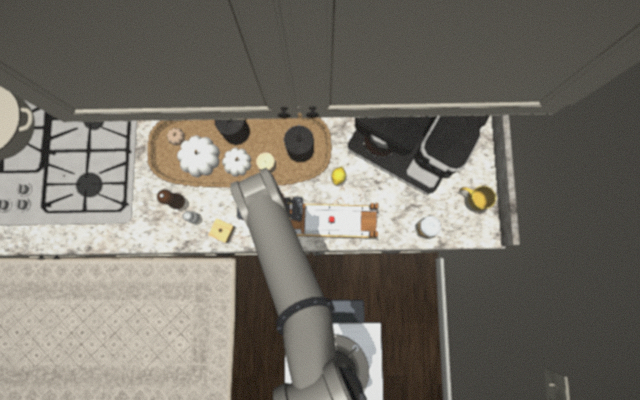

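View pics/v.png

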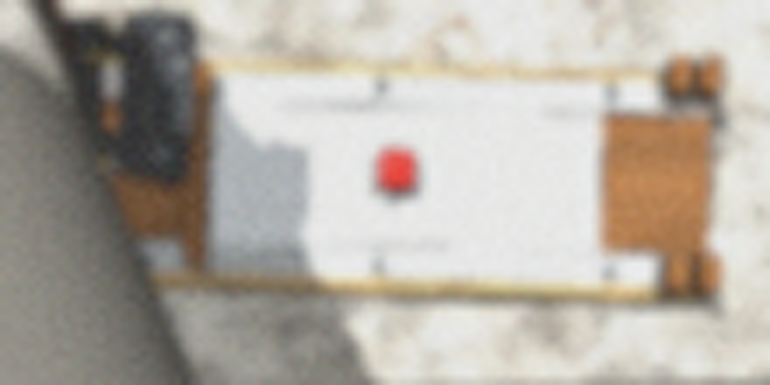

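The pin stands upright in the plate with its collar down, and the robot is clear. One numeric check of its height before handing in.

```bash
python3 - <<'E'
from h import *
s=dict(np.load('s9.npz'));c=dict(np.load('t9.npz'));f=8
def red(cc,x0,x1,y0,y1):
    h=cv2.cvtColor(cv2.resize(cc['pixels'][y0:y1,x0:x1],None,fx=f,fy=f,interpolation=cv2.INTER_CUBIC),cv2.COLOR_BGR2HSV)
    m=(((h[...,0]<10)|(h[...,0]>170))&(h[...,1]>140)&(h[...,2]>150)).astype('uint8')
    k,l,q,ce=cv2.connectedComponentsWithStats(m);i=1+np.argmax(q[1:,4]);return (ce[i]+.5)/f-.5+[x0,y0]
a=red(s,320,338,192,212);b=red(c,322,342,210,230)
o1,d1=ray(s,*a);o2,d2=ray(c,*b)
t=np.linalg.lstsq(np.stack([d1,-d2],1),o2-o1,rcond=None)[0]
print(a,b,o1+d1*t[0],o2+d2*t[1])
p=np.array([.4925,-.001,.088]);print(proj(s,p),proj(c,p))
for n,x0,x1,y0,y1 in[('top',150,245,180,245),('top',325,350,160,190),('top',410,505,180,245)]:
    A=np.load('top0.npz')['pixels'][y0:y1,x0:x1].astype(int);B=c['pixels'][y0:y1,x0:x1].astype(int)
    print(np.argwhere(cv2.GaussianBlur(np.abs(A-B).max(2).astype('float32'),(3,3),0)>50)[:,::-1].mean(0) if (cv2.GaussianBlur(np.abs(A-B).max(2).astype('float32'),(3,3),0)>50).any() else 'same')
E
```

```text
[327.59994781 199.6256524 ] [331.29568789 219.02913244] [ 0.49135222 -0.00160291  0.08439451] [ 0.49149888 -0.00116354  0.08440278]
[[327.3256464  198.68613087]] [[331.25856206 218.60121251]]
[85.58187135 24.75730994]
same
same
```

The two-view head-top height reads 84.4 mm against 88 mm expected. The two cameras disagreed by the same 3 mm on the pin in its stand, so this is the calibration bias. Bystanders are unchanged; the only differences are the arm and the empty stand.

```bash
python3 -c "
from station import finish_job
print(finish_job())"
```

```text
the job is handed in; nothing more can be done
None
```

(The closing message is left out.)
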